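# Cap a leak tester's spring nipple and hold it sealed

### The arm

A 6-joint arm with a two-finger parallel gripper is mounted at the origin on a cart in front of the work surface, level with it; the furniture and walls round the work are solid. World frame = base frame: x ahead of the robot, y to its left, z up, the work surface at z = 0. Lengths are in m, angles in rad, forces in N, time in s.
With the tool pointing down it reaches from about 0.35 to 0.775 m from the base axis. Payload 7.3 kg.
Tool frame: the origin (TCP) lies at the very end of the fingers, on their centre line; the grasp point (between the pads) lies 19 mm behind it; z points along the fingers, y is the line along which they close (so a half turn about z gives the same grasp; the last joint's range is limited). The gripper opens to 92 mm and grips with 3 to 60 N. Pads are 19 mm wide; open, the fingers measure 130 mm over their backs; the gripper's body (75 mm by 190 mm) begins 47 mm behind the grasp point.
Start: joints at [-1.254, 0.342, 1.524, -0, 1.275, -0.146], TCP at [0.234, -0.47, 0.227] pointing down, gripper open.
Joint ranges: [-2.53, 2.53], [-0.77, 2.02], [0.04, 2.7], [-1, 4.14], [0.28, 2.66], [-3.11, 3.11]. Speed limits (rad/s): [2.57, 2.57, 3.14, 3.14, 3.14, 3.14].

### API

Orientations are given as [roll, pitch, yaw] about the fixed x, y, z axes, in that order (R = Rz(yaw) Ry(pitch) Rx(roll)).
In Python, from cell import robot gives the robot as it stands. The module is installed in compiled form; this text tells all that it offers.
- The arm moves only by the tool arm_command, never from a script. Its argument "moves" is a list of rows, each a list of 3 entries, a list of its own where there are three numbers: the shift along the tool's x, y, z in m, then the turn, a rotation vector about the tool's x, y, z in rad, then the finger opening in m, from 0 to 0.0918. In form: [[[dx, dy, dz], [ax, ay, az], claw], ...]. A call has exactly 5 rows; each row is the pose to reach, as a shift and turn from the pose commanded when the call began, along the tool's axes at that moment; what a row does not reach only later rows make up. A row lasts 1/10 s, in which the tool goes at most 50 mm and 8.59 degrees, less where a joint would pass 70% of its speed; a pose out of reach is approached as far as the arm can. A call with a gripper value outside its range is refused whole. The fingers move at their own pace and stop on an object; "squeeze" is the grip in N (left out, the last holds). Time passes only in rows, so rows that repeat a pose let the fingers close, or fill a call up. It gives the time, the measured TCP pose, the force, the opening and the grip force at its end, in the units of the state.
- robot.observe(): the state, without advancing time (a new reading comes with each control period).
- robot.read_camera(name): name is "side" or "top" or "wrist"; returns the picture (420x560x3 uint8, red, green, blue); there is no depth.
- robot.camera_model(name): a dict with "fx", "fy", "cx", "cy" (pixels), "R" (3x3) and "t" (3): a world point X has camera coordinates R X + t. Camera axes: x right, y down, z forward; pixel columns grow to the right and rows downward; lengths in m; the calibration is good to about 2 mm. A picture is of the moment at which its call begins: read the wrist's pose just before it. camera_model takes no time and is no camera call; for the wrist camera it gives the pose at the moment of the call.
- robot.hand_in(): hands the job in; it is judged then, once.
The state is a dict: "time": time; "qpos": joint angles; "qvel": joint speeds; "joint_efforts": joint torques, N m; "tool_pos": TCP position; "tool_rot": TCP orientation; "contact_force": force on the tool from outside, world axes, zero at the start; "torque": the same for the moment, N m; "opening": finger opening in m; "grip_force": force on a finger pad.
Only numpy, scipy, OpenCV 4.12 (cv2) and the standard library are available. Lean on these libraries where they do the work, as an engineer would, in place of code of your own. Each camera call takes 0.05 s, during which the arm holds its last target. There are 200 camera calls.

### The job

Zero the leak tester by pressing its green button fully down and letting it come back up. Then pick up the blue and black coupler by its black grip, press it squarely onto the tester's tilted nipple until it snaps into place, push it fully home against the nipple's spring until its mouth sits on the flange, and finish while still gripping it and holding it pressed home. Leave the other things on the bench where they are.

Things in the scene. Friction and masses are not known exactly. Their poses are not given: they have to be found in the camera images.
- tester: fixed grey leak tester console, 120 (x) x 180 (y) x 40 mm tall, with a dark display on its front; origin at the centre of its underside; its -x axis points out of the front. On its top: the green button on its +y half, and the nipple on its -y half.
- zero_button_top (a point): centre of the top face of the round green push button, 28 mm across, standing 6 proud of its black collar (44 across); moves with the button; the button is pressed straight down (world -z). z = 58 above the bench at rest
- zero_button (a joint): travel of the green button in m: 0 up, 0.006 fully down; a spring returns it; about 1.5 N starts it and 5 N holds it fully down
- nipple: fixed nipple on the tester. Origin at the centre of its round steel flange's upper face (flange 44 mm across), 73 above the bench; z axis runs outward along the nipple, which leans 16 degrees from vertical to the tester's front (its -x); its y axis is level. Along z from the flange: a brass stem 15 across up to 23, with four sprung steel balls round it at 15 that stand out 4 (23 across over them), then a thin sprung steel plunger, 9 across, whose end is at 39 at rest
- plunger (a joint): how far the nipple's plunger is pushed in, in m: 0 at rest, about 0.014 when a coupler sits fully home on the flange; its spring pushes back with 2 N at 0 and 9 N at 0.014
- coupler_grip (a point): centre of the black round grip of the loose coupler (28 mm across, 44 long along z, from 36 to 80 above its mouth); this point lies on the axis, 58 above the mouth plane. The coupler stands upright on the bench, mouth down, 80 tall, about 150 g; its blue lower part is 38 across with a shoulder 44 across at 29 to 36 on which fingertips may bear. Its z axis points from mouth to grip; it is round, so its yaw does not matter
- coupler_mouth (a point): centre of the coupler's open mouth (lower face), on its axis. Lip 18 mm wide inside, 5 thick; behind it a 26 wide chamber, ceiling 25 above the mouth. On the nipple, mouth to flange: at 18 the lip meets the balls (up to 10 N), at 14 the ceiling meets the plunger, under 13 it snaps inward by itself; let go it would rest at about 8; home is 0, mouth on flange, held with about 9 N
- cutters_blue: loose bystander, to be left alone: side cutters with blue handles lying on the bench; origin at the centre of its underside
- solvent_jar: loose bystander, to be left alone: light blue jar with a white and steel pump top, 104 tall (mm); origin at the centre of its underside
- flux_bottle: loose bystander, to be left alone: cream bottle with blue needle cap, 118 tall (mm); origin at the centre of its underside
- tip_cleaner: loose bystander, to be left alone: yellow cup of brass wool, 55 across, 37 tall (mm); origin at the centre of its underside
- multimeter: loose bystander, to be left alone: yellow and black hand multimeter lying on the bench, 150x74x47 (mm); origin at the centre of its underside
Not all that is in view belongs to the job. What is shaped like the part that bears coupler_grip but pink or red is not meant.

How it is judged:
By the outcome, as a careful person would: the job done as asked, in the order asked, and still so for the second after the job is handed in, while the arm keeps its last pose, push and grip.
It also fails if it takes over 53 s, if anything falls off the work surface, if the arm or the gripper's body presses on something with over 40 N, if the wrist force passes 120 N, or if a joint passes its speed limit or range.

## Working session

There is one attempt and no reset: what is moved stays moved. The work goes in short steps, Python scripts to look and compute and a tool call to move; the robot and the scene stay as the last step left them, time stands still between calls to the robot, and variables do not carry over. Pictures are saved under pics/ and viewed, at most 10 in all, crops included, and the job is handed in when it is done.

Besides the shell and the picture viewer there is one more tool, called after "Request:" by a JSON object that holds its "name" and its "arguments", one argument or row to a line. arm_command: Moves the arm, as the interface text tells. Its arguments: {"type":"object","properties":{"moves":{"type":"array"},"squeeze":{"type":"number"}},"required":["moves"]}

```bash
mkdir -p pics
cat > h.py <<'E'
import numpy as np, cv2
from cell import robot
from scipy.spatial.transform import Rotation as Ro
def save(n,im): cv2.imwrite(f'pics/{n}.png',im[:,:,::-1])
def ray(m,u,v):
    R=np.array(m['R']);t=np.array(m['t'])
    d=R.T@np.array([(u-m['cx'])/m['fx'],(v-m['cy'])/m['fy'],1]); return -R.T@t,d/np.linalg.norm(d)
def plane(m,u,v,z):
    c,d=ray(m,u,v); return c+d*(z-c[2])/d[2]
def two(m1,p1,m2,p2):
    a,d=ray(m1,*p1);b,e=ray(m2,*p2)
    s=np.linalg.lstsq(np.c_[d,-e],b-a,rcond=None)[0]
    p,q=a+s[0]*d,b+s[1]*e
    return (p+q)/2,np.linalg.norm(p-q)
def proj(m,X):
    c=np.array(m['R'])@X+np.array(m['t']);return m['fx']*c[0]/c[2]+m['cx'],m['fy']*c[1]/c[2]+m['cy']
E
python3 - <<'E'
from h import *
for n in ('top','side'):
    save(n,robot.read_camera(n)); m=robot.camera_model(n); print(n,m)
o=robot.observe();print(o)
E
```

```text
top {'fx': 449.0055593895698, 'fy': 449.0055593895698, 'cx': 282.8303414397936, 'cy': 209.9048094311323, 'R': array([[ 0.36084906, -0.93259859,  0.00691477],
       [-0.90363661, -0.35145779, -0.24478214],
       [ 0.23071373,  0.08208097, -0.96955345]]), 't': array([-0.26481088,  0.48640888,  1.51558615])}
side {'fx': 443.74340712762535, 'fy': 443.74340712762535, 'cx': 274.65798902985574, 'cy': 216.10913387120084, 'R': array([[-0.87726653, -0.47976243, -0.01521299],
       [-0.18514131,  0.36743997, -0.91143325],
       [ 0.44286129, -0.79675333, -0.41116664]]), 't': array([0.45587873, 0.18363783, 0.95108909])}
{'time': 0.1, 'qpos': array([-1.25397652e+00,  3.42619450e-01,  1.52489815e+00, -2.61398242e-05,
        1.27540371e+00, -1.45995586e-01]), 'qvel': array([-0.00203936, -0.00180177, -0.00216207,  0.00036732, -0.0011626 ,
        0.00077033]), 'joint_efforts': array([ 2.37039458e-03, -4.32005131e+01, -2.44693011e+01,  7.20106624e-02,
        5.26645139e-02, -3.21252196e-05]), 'tool_pos': array([ 0.23429929, -0.46942121,  0.22614005]), 'tool_rot': array([-3.14027450e+00, -1.68557522e-04,  4.62822906e-01]), 'contact_force': array([-0.0767285 , -0.64264406,  0.06867305]), 'torque': array([-0.04553146, -0.00347484,  0.00866769]), 'grip_force': 0.0, 'opening': 0.09181430717373398}
```

View pics/top.png

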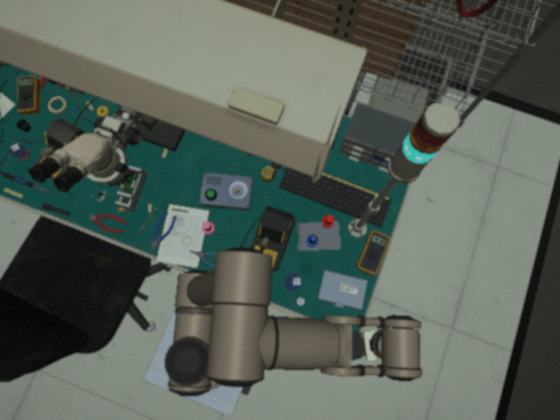

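View pics/side.png

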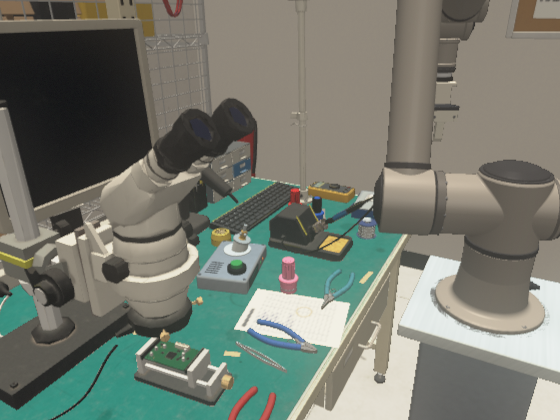

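The top view shows the tester at about (225,190), with the button at (211,194) and the nipple at (238,188). Three things could be the coupler: blue at (313,240), red at (328,221) and pink at (207,227). In the side view they are at about (317,205), (295,197) and (289,275). I'll check blue in a close crop.

Run:
```python
from h import *
t=cv2.imread('pics/top.png');s=cv2.imread('pics/side.png')
a=cv2.resize(t[160:270,180:360],(720,440),interpolation=cv2.INTER_CUBIC)
b=cv2.resize(s[180:300,190:390],(800,480),interpolation=cv2.INTER_CUBIC)
cv2.imwrite('pics/ca.png',a);cv2.imwrite('pics/cb.png',b)
```

```text
(no output)
```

View pics/ca.png

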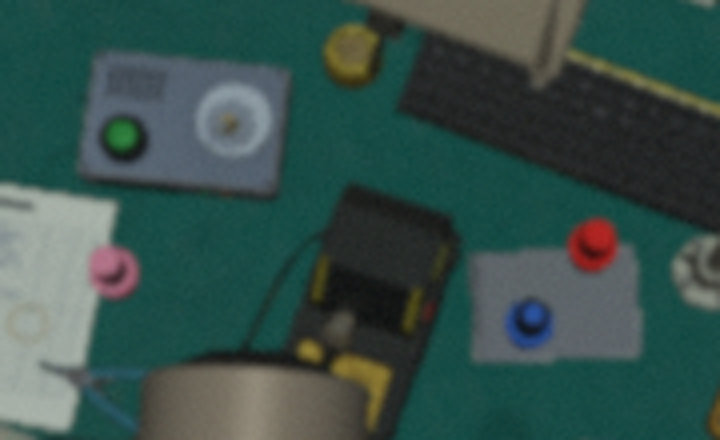

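View pics/cb.png

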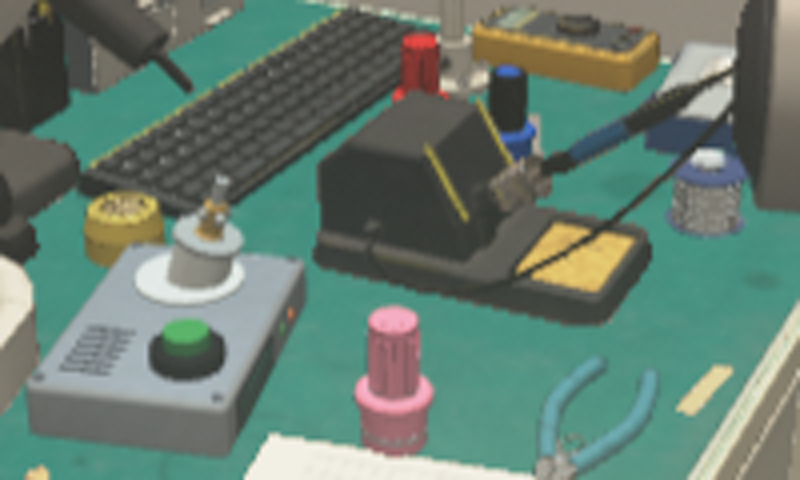

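Blue with a black grip, at top (313,238) and side (317,198), is the coupler. Red and pink are decoys. Next I'll locate everything.

Run:
```python
from h import *
mt,ms=robot.camera_model('top'),robot.camera_model('side')
T=lambda x,y:(180+x/4-.4,160+y/4-.4)
S=lambda x,y:(190+x/4-.4,180+y/4-.4)
t=cv2.imread('pics/top.png');s=cv2.imread('pics/side.png')
def blob(im,f,box):
    x0,y0,x1,y1=box;i=im[y0:y1,x0:x1].astype(int);m=f(i[...,0],i[...,1],i[...,2]).astype(np.uint8)
    n,l,st,c=cv2.connectedComponentsWithStats(m);k=1+np.argmax(st[1:,4]);return c[k]+[x0,y0],st[k]
g=lambda b,gg,r:(gg>1.6*r)&(gg>1.5*b)
gt=blob(t,g,(200,185,222,205));gs=blob(s,g,(220,255,255,275));print(gt,gs)
print('button',two(mt,gt[0],ms,gs[0]),plane(mt,*gt[0],.058),plane(ms,*gs[0],.058))
print('coupler top',two(mt,T(535,309),ms,S(509,72)),plane(mt,*T(535,309),.08),plane(ms,*S(509,72),.08))
bl=blob(t,lambda b,gg,r:(b>1.5*gg)&(b>80),(300,225,325,250));print('blue',bl,plane(mt,*bl[0],.034))
print('flange',plane(ms,*S(209,236),.073), 'tip',two(mt,T(229,122),ms,S(222,181)))
print('corners side z40',[plane(ms,*S(*p),.04).round(3) for p in((32,400),(235,408),(303,265),(128,250))])
print('corners top z40',[plane(mt,*T(*p),.04).round(3) for p in((97,52),(290,68),(277,188),(82,172))])
```

```text
(array([210.13793103, 193.5       ]), array([ 6,  5,  9,  8, 58], dtype=int32)) (array([235.92592593, 262.66666667]), array([11,  5, 11,  6, 54], dtype=int32))
button (array([0.51290722, 0.19143181, 0.05900445]), np.float64(0.0012327268351080402)) [0.51254829 0.19139491 0.058     ] [0.51461209 0.19000467 0.058     ]
coupler top (array([ 0.49200371, -0.20482395,  0.07901555]), np.float64(0.004604970072000436)) [ 0.49403264 -0.20409634  0.08      ] [ 0.48847064 -0.20229854  0.08      ]
blue (array([311.89873418, 240.79746835]), array([ 7, 11, 11, 11, 79], dtype=int32)) [ 0.488349   -0.20431946  0.034     ]
flange [0.55052489 0.10755388 0.073     ] tip (array([0.54613888, 0.09787123, 0.10700454]), np.float64(0.0009871132069293844))
corners side z40 [array([0.567, 0.265, 0.04 ]), array([0.464, 0.22 , 0.04 ]), array([0.512, 0.061, 0.04 ]), array([0.622, 0.094, 0.04 ])]
corners top z40 [array([0.581, 0.249, 0.04 ]), array([0.63, 0.08, 0.04]), array([0.522, 0.048, 0.04 ]), array([0.472, 0.216, 0.04 ])]
```

Run:
```python
from h import *
mt,ms=robot.camera_model('top'),robot.camera_model('side')
P=lambda n,*a:print(n,[x.round(3) if hasattr(x,'round') else x for x in a])
P('pole base',plane(mt,358,231,0)); P('red',plane(mt,328,220,.08))
P('pole light', two(mt,(418,150),ms,(300,5)))
P('flux?',plane(mt,295,282,0),plane(mt,301,300,0))
P('solder top',two(mt,(267,208),ms,(290,207)), plane(mt,273,215,.08))
P('solder corners z.07',plane(mt,268,207,.07),plane(mt,294,216,.07))
P('ocular',two(mt,(68,182),ms,(190,140)),two(mt,(45,172),ms,(240,118)))
for z in(.2,.35,.5):P('mon bottom edge',plane(mt,318,178,z),plane(mt,200,133,z),plane(mt,363,48,z))
P('mic right arm',*[plane(mt,150,130,z) for z in(.15,.3)])
P('cap',robot.camera_model('wrist')['R'],robot.camera_model('wrist')['t'],robot.camera_model('wrist')['fx'])
```

```text
pole base [array([ 0.589, -0.347,  0.   ])]
red [array([ 0.568, -0.231,  0.08 ])]
pole light [(array([ 0.65035993, -0.36882035,  0.60068241]), np.float64(0.04334679702704814))]
flux? [array([ 0.336, -0.2  ,  0.   ]), array([ 0.285, -0.241,  0.   ])]
solder top [(array([ 0.50666917, -0.02952189,  0.11747419]), np.float64(0.03323406341887709)), array([ 0.516, -0.047,  0.08 ])]
solder corners z.07 [array([ 0.538, -0.02 ,  0.07 ]), array([ 0.541, -0.116,  0.07 ])]
ocular [(array([0.34156919, 0.48591118, 0.42210084]), np.float64(0.041374064641331434)), (array([0.30448059, 0.49886202, 0.46907729]), np.float64(0.04031186055080021))]
mon bottom edge [array([ 0.658, -0.151,  0.2  ]), array([0.663, 0.27 , 0.2  ]), array([ 1.166, -0.134,  0.2  ])]
mon bottom edge [array([ 0.607, -0.156,  0.35 ]), array([0.611, 0.219, 0.35 ]), array([ 1.061, -0.141,  0.35 ])]
mon bottom edge [array([ 0.556, -0.161,  0.5  ]), array([0.56 , 0.169, 0.5  ]), array([ 0.955, -0.148,  0.5  ])]
mic right arm [array([0.627, 0.452, 0.15 ]), array([0.581, 0.384, 0.3  ])]
cap [array([[ 0.446, -0.895, -0.002],
       [-0.867, -0.433,  0.246],
       [-0.221, -0.109, -0.969]]), array([-0.524, -0.03 ,  0.389]), 330.40553757382804]
```

Run:
```python
from h import *
mt,ms=robot.camera_model('top'),robot.camera_model('side')
for p in((320,178),(327,150),(363,48),(325,140)):print(p,two(mt,p,ms,(157,30)))
save('w0',robot.read_camera('wrist'))
c=robot.camera_model('wrist');R=np.array(c['R']);t=np.array(c['t']);o=robot.observe();Rt=Ro.from_euler('xyz',o['tool_rot']).as_matrix()
print('cam in tool',Rt.T@(-R.T@t-o['tool_pos']),(R@Rt).round(3))
# target shift for button hover, yaw delta
tgt=np.array([.513,.1915,.20]);print(Rt.T@(tgt-o['tool_pos']))
```

```text
(320, 178) (array([ 0.68865657, -0.06057   ,  0.4965905 ]), np.float64(0.322377562887723))
(327, 150) (array([ 0.74490732, -0.07331075,  0.49730666]), np.float64(0.25833546120429535))
(363, 48) (array([ 0.95240443, -0.13951907,  0.5261242 ]), np.float64(0.0322397781904555))
(325, 140) (array([ 0.7585202 , -0.0678658 ,  0.49899624]), np.float64(0.23122280246732715))
cam in tool [ 6.68028831e-02 -1.28974988e-04 -1.57335561e-01] [[ 0.     1.     0.   ]
 [-0.969  0.    -0.246]
 [-0.246 -0.     0.969]]
[ 0.54445306 -0.46700745  0.02683237]
```

Run:
```python
from h import *
mt,ms=robot.camera_model('top'),robot.camera_model('side')
for p in((320,178),(363,48),(150,115)):
  print(p,[(z,plane(mt,*p,z)[:2].round(2).tolist(),[int(a) for a in proj(ms,plane(mt,*p,z))]) for z in(.1,.2,.3,.4,.5,.6,.7,.8)])
```

```text
(320, 178) [(0.1, [0.69, -0.15], [247, 185]), (0.2, [0.66, -0.16], [257, 154]), (0.3, [0.63, -0.16], [267, 120]), (0.4, [0.59, -0.16], [278, 84]), (0.5, [0.56, -0.17], [289, 43]), (0.6, [0.52, -0.17], [303, 0]), (0.7, [0.49, -0.17], [317, -49]), (0.8, [0.46, -0.18], [333, -103])]
(363, 48) [(0.1, [1.24, -0.13], [112, 163]), (0.2, [1.17, -0.13], [124, 137]), (0.3, [1.1, -0.14], [136, 109]), (0.4, [1.03, -0.14], [149, 77]), (0.5, [0.95, -0.15], [164, 42]), (0.6, [0.88, -0.15], [181, 3]), (0.7, [0.81, -0.16], [200, -39]), (0.8, [0.74, -0.16], [221, -88])]
(150, 115) [(0.1, [0.7, 0.5], [60, 295]), (0.2, [0.66, 0.45], [83, 241]), (0.3, [0.63, 0.41], [108, 183]), (0.4, [0.59, 0.36], [133, 123]), (0.5, [0.56, 0.31], [160, 60]), (0.6, [0.52, 0.26], [188, -5]), (0.7, [0.49, 0.22], [218, -75]), (0.8, [0.46, 0.17], [249, -149])]
```

View pics/w0.png

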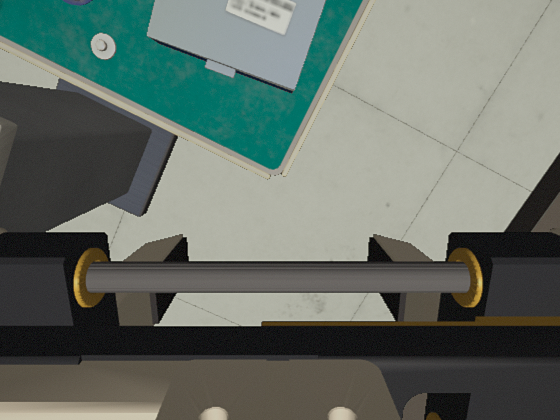

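The wrist view shows the open fingers at (150,280) and (400,280), with the bench corner beyond. The panel overhead is higher than 0.6 m. Moving to hover over the button.

Request:
{"name": "arm_command", "arguments": {
  "moves": [
    [[0.038,-0.0325,0],[0,0,0],0],
    [[0.076,-0.065,0],[0,0,0],0],
    [[0.114,-0.0975,0],[0,0,0],0],
    [[0.152,-0.13,0],[0,0,0],0],
    [[0.19,-0.1625,0],[0,0,0],0]
  ],
  "squeeze": 20
}}

```text
time: 0.65
tool_pos: [0.3321, -0.2377, 0.2266]
tool_rot: [3.142, -0.0, 0.462]
contact_force: [0.8, -0.6, 0.4]
opening: 0.0568
grip_force: 0.0
```

Request:
{"name": "arm_command", "arguments": {
  "moves": [
    [[0.038,-0.0325,0],[0,0,0],0],
    [[0.076,-0.065,0],[0,0,0],0],
    [[0.114,-0.0975,0],[0,0,0],0],
    [[0.152,-0.13,0],[0,0,0],0],
    [[0.19,-0.1625,0],[0,0,0],0]
  ]
}}

```text
time: 1.15
tool_pos: [0.4296, -0.0073, 0.2268]
tool_rot: [3.141, -0.0, 0.463]
contact_force: [0.5, -1.0, 0.2]
opening: 0.0163
grip_force: 0.0
```

Request:
{"name": "arm_command", "arguments": {
  "moves": [
    [[0.038,-0.0325,0],[0,0,0.04],0],
    [[0.076,-0.065,0.01],[0,0,0.08],0],
    [[0.114,-0.0975,0.02],[0,0,0.12],0],
    [[0.152,-0.13,0.025],[0,0,0.18],0],
    [[0.165,-0.142,0.027],[0,0,0.18],0]
  ]
}}

```text
time: 1.65
tool_pos: [0.514, 0.1951, 0.1984]
tool_rot: [-3.141, 0.001, 0.284]
contact_force: [-0.1, -0.8, 0.2]
opening: 0.0005
grip_force: 0.0
```

Run:
```python
from h import *
c=robot.camera_model('wrist');im=robot.read_camera('wrist');save('w1',im);print(robot.observe()['tool_pos'])
i=im.astype(int);m=((i[...,1]>1.6*i[...,0])&(i[...,1]>1.5*i[...,2])).astype(np.uint8)
n,l,s,ce=cv2.connectedComponentsWithStats(m)
for k in range(1,n):
    if s[k,4]>60:print(s[k],ce[k],plane(c,*ce[k],.058))
print(proj(c,np.array([.513,.1915,.058])),proj(c,np.array([.556,.101,.073])))
```

```text
[0.51429405 0.19613594 0.19818593]
[266 183  31  30 726] [280.93112948 197.67217631] [0.51321572 0.19218644 0.058     ]
(np.float64(281.5772596152504), np.float64(198.09352150713215)) (np.float64(395.728852827418), np.float64(184.16899569440284))
```

View pics/w1.png

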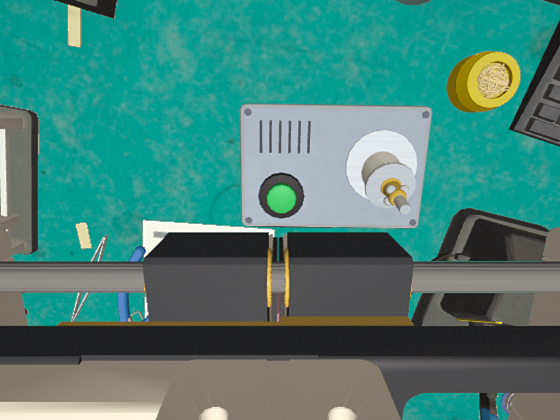

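Close view: button (281,198), flange centre about (390,186), plunger tip about (405,209), tester screws at (248,112), (426,114), (414,222) and (248,221).

Run:
```python
from h import *
c=robot.camera_model('wrist');o=robot.observe()
im=cv2.imread('pics/w1.png')
q=[plane(c,*p,.04) for p in((248,112),(426,114),(414,222),(248,221))];print(np.round(q,4))
for a,b in((0,1),(3,2)):
    d=q[a]-q[b];print('y axis yaw',np.arctan2(-d[0],d[1]))
# flange top-face ellipse: bright area around 390,186
hsv=im[150:215,350:430].astype(int)
print('flange',plane(c,390,186,.073),'tip',plane(c,404.5,209.5,.1105), 'balls ring centre(15 along)',plane(c,395,195,.073+.0144))
# predict from yaw
for yaw in(.283,):
  for X in([.556,.101],[.553,.104]):
    n=np.array([-.2756*np.cos(yaw),-.2756*np.sin(yaw),.9613]);f=np.array(X+[.073])
    print(X,[np.round(proj(c,f+n*h),1) for h in(0,.015,.023,.039)])
z=cv2.resize(im[130:235,330:440],(770,588)[::1] and (616,588),interpolation=cv2.INTER_CUBIC);cv2.imwrite('pics/nip.png',z)
```

```text
[[0.5785 0.244  0.04  ]
 [0.623  0.0865 0.04  ]
 [0.5233 0.0576 0.04  ]
 [0.4775 0.2167 0.04  ]]
y axis yaw 0.27522257016801077
y axis yaw 0.28037790108700084
flange [0.55356464 0.10647945 0.073     ] tip [0.54285766 0.10357861 0.1105    ] balls ring centre(15 along) [0.54889682 0.10527839 0.0874    ]
[0.556, 0.101] [array([396.9, 185.1]), array([402.5, 193.3]), array([405.7, 198. ]), array([412.7, 208.1])]
[0.553, 0.104] [array([392.4, 187.4]), array([397.8, 195.7]), array([400.9, 200.4]), array([407.5, 210.6])]
```

View pics/nip.png

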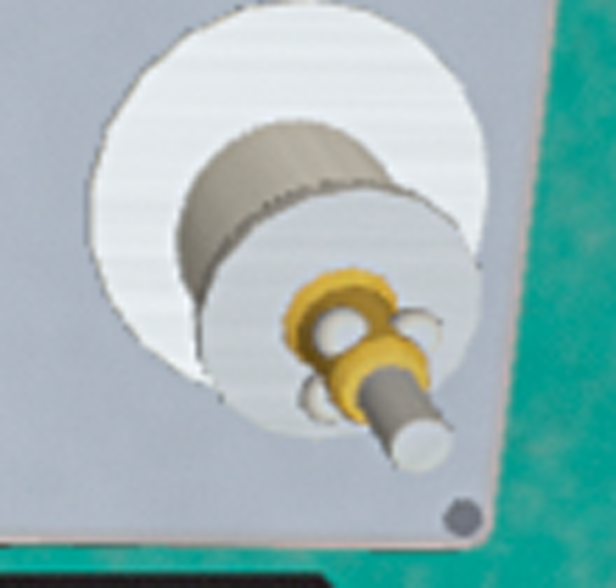

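Flange ellipse centre is (390.5,185.4) and the tip is (405,209.6), which agree: flange at about (0.5537, 0.106, 0.073), yaw 0.278. Now pressing the button.

Request:
{"name": "arm_command", "arguments": {
  "moves": [
    [[-0.002,0.0035,0.04],[0,0,0],0],
    [[-0.002,0.0035,0.08],[0,0,0],0],
    [[-0.002,0.0035,0.11],[0,0,0],0],
    [[-0.002,0.0035,0.13],[0,0,0],0],
    [[-0.002,0.0035,0.13],[0,0,0],0]
  ]
}}

```text
time: 2.2
tool_pos: [0.5104, 0.1864, 0.0669]
tool_rot: [-3.141, 0.007, 0.283]
contact_force: [-0.6, 0.6, 0.9]
opening: 0.0005
grip_force: 0.0
```

Request:
{"name": "arm_command", "arguments": {
  "moves": [
    [[0,0,0.008],[0,0,0],0],
    [[0,0,0.012],[0,0,0],0],
    [[0,0,0.015],[0,0,0],0],
    [[0,0,0.0165],[0,0,0],0],
    [[0,0,0.0165],[0,0,0],0]
  ]
}}

```text
time: 2.7
tool_pos: [0.5137, 0.1873, 0.056]
tool_rot: [3.141, -0.003, 0.283]
contact_force: [-4.2, -3.6, 16.5]
opening: 0.0005
grip_force: 8.5
```

Request:
{"name": "arm_command", "arguments": {
  "moves": [
    [[0,0,0],[0,0,0],0],
    [[0,0,0],[0,0,0],0],
    [[0,0,0],[0,0,0],0],
    [[0,0,0],[0,0,0],0],
    [[0,0,0],[0,0,0],0]
  ]
}}

```text
time: 3.2
tool_pos: [0.5137, 0.1873, 0.056]
tool_rot: [3.141, -0.003, 0.283]
contact_force: [-2.9, -2.7, 17.0]
opening: 0.0004
grip_force: 8.5
```

Run:
```python
from h import *
o=robot.observe();print(o['tool_pos'],o['contact_force'],o['torque'],o['grip_force'])
w=robot.read_camera('wrist');s=robot.read_camera('side')
save('p1',np.hstack([cv2.resize(w[80:300,180:480],(400,293)),cv2.resize(s[170:320,160:364],(400,293))]))
```

```text
[0.51365652 0.18732983 0.05600387] [-2.88359848 -2.74350093 17.04784677] [-0.46158688  0.72968582 -0.03110429] 8.532960482407361
```

View pics/p1.png

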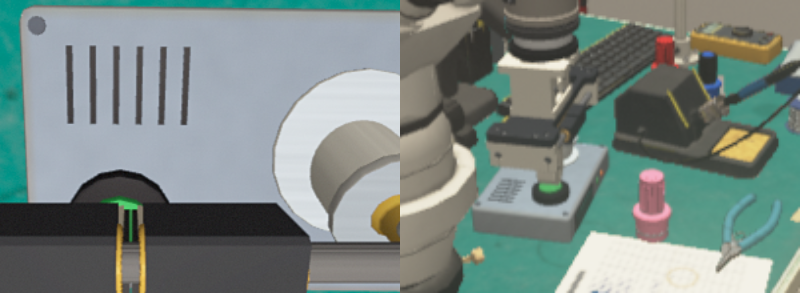

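Fingers are on the button but about 5 mm off in y, and the force is higher than its travel explains. I'll lift, recentre and press again, watching force against height.

Request:
{"name": "arm_command", "arguments": {
  "moves": [
    [[0,0,-0.008],[0,0,0],0],
    [[0.001,-0.005,-0.015],[0,0,0],0],
    [[0.001,-0.005,-0.015],[0,0,0],0],
    [[0.001,-0.005,-0.015],[0,0,0],0],
    [[0.001,-0.005,-0.015],[0,0,0],0]
  ]
}}

```text
time: 3.8
tool_pos: [0.5118, 0.1926, 0.0677]
tool_rot: [-3.142, 0.001, 0.283]
contact_force: [0.7, -0.5, -1.5]
opening: 0.0004
grip_force: 0.0
```

Request:
{"name": "arm_command", "arguments": {
  "moves": [
    [[0,0,0.004],[0,0,0],0],
    [[0,0,0.008],[0,0,0],0],
    [[0,0,0.011],[0,0,0],0],
    [[0,0,0.011],[0,0,0],0],
    [[0,0,0.011],[0,0,0],0]
  ]
}}

```text
time: 4.3
tool_pos: [0.5122, 0.1926, 0.0573]
tool_rot: [3.142, 0.0, 0.283]
contact_force: [-1.5, 0.4, 4.5]
opening: 0.0008
grip_force: 2.1
```

Request:
{"name": "arm_command", "arguments": {
  "moves": [
    [[0,0,0.001],[0,0,0],0],
    [[0,0,0.002],[0,0,0],0],
    [[0,0,0.003],[0,0,0],0],
    [[0,0,0.003],[0,0,0],0],
    [[0,0,0.003],[0,0,0],0]
  ]
}}

```text
time: 4.8
tool_pos: [0.5123, 0.1925, 0.056]
tool_rot: [3.141, -0.001, 0.283]
contact_force: [-6.1, -1.2, 18.4]
opening: 0.0006
grip_force: 9.2
```

Request:
{"name": "arm_command", "arguments": {
  "moves": [
    [[0,0,-0.003],[0,0,0],0],
    [[0,0,-0.005],[0,0,0],0],
    [[0,0,-0.005],[0,0,0],0],
    [[0,0,-0.005],[0,0,0],0],
    [[0,0,-0.005],[0,0,0],0]
  ]
}}

```text
time: 5.3
tool_pos: [0.5122, 0.1925, 0.059]
tool_rot: [3.142, 0.0, 0.283]
contact_force: [-0.7, 0.1, 3.1]
opening: 0.0005
grip_force: 1.6
```

Run:
```python
from h import *
o=robot.observe();print(o['tool_pos'],o['contact_force'],o['grip_force'])
```

```text
[0.51216541 0.19250684 0.05896235] [-0.71922898  0.10208071  3.12443409] 1.6122497224569088
```

Request:
{"name": "arm_command", "arguments": {
  "moves": [
    [[0,0,-0.001],[0,0,0],0],
    [[0,0,-0.002],[0,0,0],0],
    [[0,0,-0.002],[0,0,0],0],
    [[0,0,-0.002],[0,0,0],0],
    [[0,0,-0.002],[0,0,0],0]
  ]
}}

```text
time: 5.8
tool_pos: [0.5122, 0.1926, 0.0611]
tool_rot: [3.142, 0.0, 0.283]
contact_force: [-0.7, -0.2, 2.2]
opening: 0.0002
grip_force: 1.0
```

The spring force extrapolates to full travel at z≈0.056, so the reading runs about 4 mm high. The 18 N hard stop means the button went fully down. Lifting off, then heading to the coupler.

Request:
{"name": "arm_command", "arguments": {
  "moves": [
    [[0,0,-0.03],[0,0,0],0],
    [[0,0,-0.08],[0,0,0],0],
    [[0,0,-0.12],[0,0,0],0.03],
    [[-0.016,0.045,-0.13],[0,0,0],0.06],
    [[-0.032,0.09,-0.13],[0,0,0],0.0918]
  ]
}}

```text
time: 6.3
tool_pos: [0.5075, 0.0971, 0.1934]
tool_rot: [3.14, -0.005, 0.286]
contact_force: [1.1, -0.7, -1.2]
opening: 0.0202
grip_force: 0.0
```

Request:
{"name": "arm_command", "arguments": {
  "moves": [
    [[-0.016,0.046,0],[0,0,0],0.0918],
    [[-0.032,0.092,0],[0,0,0],0.0918],
    [[-0.048,0.138,0],[0,0,0],0.0918],
    [[-0.064,0.184,0],[0,0,0],0.0918],
    [[-0.08,0.23,0],[0,0,0],0.0918]
  ]
}}

```text
time: 6.8
tool_pos: [0.4934, -0.1479, 0.1911]
tool_rot: [-3.142, 0.0, 0.283]
contact_force: [0.5, 0.1, 0.3]
opening: 0.0598
grip_force: 0.0
```

Request:
{"name": "arm_command", "arguments": {
  "moves": [
    [[-0.015,0.04,0],[0,0,0],0.0918],
    [[-0.019,0.055,0],[0,0,0],0.0918],
    [[-0.019,0.055,0],[0,0,0],0.0918],
    [[-0.019,0.055,0],[0,0,0],0.0918],
    [[-0.019,0.055,0],[0,0,0],0.0918]
  ]
}}

```text
time: 7.3
tool_pos: [0.4911, -0.2026, 0.1911]
tool_rot: [-3.141, 0.0, 0.284]
contact_force: [-0.1, -0.4, 0.5]
opening: 0.0914
grip_force: 0.0
```

Run:
```python
from h import *
c=robot.camera_model('wrist');im=robot.read_camera('wrist');save('w2',im);print(robot.observe()['tool_pos'])
s=robot.read_camera('side');save('s2',s)
i=im.astype(int);m=((i[...,2]>1.5*i[...,1])&(i[...,2]>1.6*i[...,0])&(i[...,2]>80)).astype(np.uint8)
n,l,st,ce=cv2.connectedComponentsWithStats(m)
for k in range(1,n):
    if st[k,4]>60:print(st[k],ce[k],plane(c,*ce[k],.036),plane(c,*ce[k],.08))
cv2.imwrite('pics/w2s.png',np.hstack([cv2.imread('pics/w2.png')[:300,130:430],cv2.resize(cv2.imread('pics/s2.png')[160:310,180:380],(400,300))]))
```

```text
[ 0.49121849 -0.20256365  0.19123653]
[257 171  45  37 309] [277.99676375 188.05501618] [ 0.49552768 -0.20118904  0.036     ] [ 0.50393051 -0.19872131  0.08      ]
[268 195  23  22 364] [279.27747253 205.88736264] [ 0.47887024 -0.20736687  0.036     ] [ 0.48961891 -0.20402913  0.08      ]
```

View pics/w2s.png

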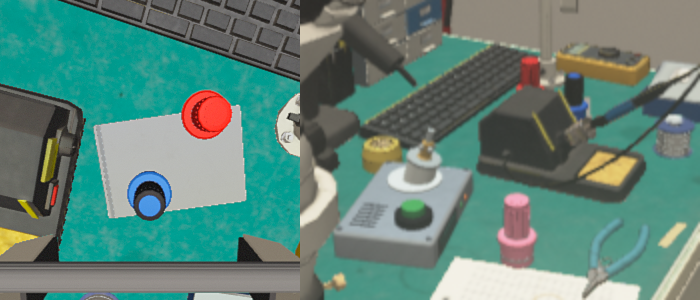

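The button is back up. The blue cap is at wrist (279,206), giving an axis at (0.490, -0.2035), and the fingers straddle it. Descending to grasp.

Request:
{"name": "arm_command", "arguments": {
  "moves": [
    [[-0.001,0.001,0.035],[0,0,0],0.0918],
    [[-0.001,0.001,0.07],[0,0,0],0.0918],
    [[-0.001,0.001,0.1],[0,0,0],0.0918],
    [[-0.001,0.001,0.125],[0,0,0],0.0918],
    [[-0.001,0.001,0.135],[0,0,0],0.0918]
  ]
}}

```text
time: 7.9
tool_pos: [0.4894, -0.2037, 0.0541]
tool_rot: [-3.139, 0.003, 0.284]
contact_force: [-0.0, 0.6, -0.3]
opening: 0.0917
grip_force: 0.0
```

Request:
{"name": "arm_command", "arguments": {
  "moves": [
    [[0,0,0.005],[0,0,0],0.0918],
    [[0,0,0.01],[0,0,0],0.0918],
    [[0,0,0.01],[0,0,0],0.06],
    [[0,0,0.01],[0,0,0],0.04],
    [[0,0,0.01],[0,0,0],0.02]
  ],
  "squeeze": 40
}}

```text
time: 8.4
tool_pos: [0.4908, -0.2056, 0.047]
tool_rot: [3.14, -0.001, 0.283]
contact_force: [0.1, -0.3, 0.6]
opening: 0.0725
grip_force: 0.0
```

Request:
{"name": "arm_command", "arguments": {
  "moves": [
    [[0,0,0],[0,0,0],0.01],
    [[0,0,0],[0,0,0],0.0],
    [[0,0,0],[0,0,0],0.0],
    [[0,0,0],[0,0,0],0.0],
    [[0,0,0],[0,0,0],0.0]
  ]
}}

```text
time: 8.9
tool_pos: [0.4904, -0.2054, 0.0462]
tool_rot: [3.142, -0.0, 0.283]
contact_force: [0.0, 0.1, 0.0]
opening: 0.0324
grip_force: 0.0
```

Request:
{"name": "arm_command", "arguments": {
  "moves": [
    [[0,0,0],[0,0,0],0.0],
    [[0,0,0],[0,0,0],0.0],
    [[0,0,0],[0,0,0],0.0],
    [[0,0,0],[0,0,0],0.0],
    [[0,0,0],[0,0,0],0.0]
  ]
}}

```text
time: 9.4
tool_pos: [0.4903, -0.2053, 0.0461]
tool_rot: [-3.141, 0.0, 0.283]
contact_force: [0.2, -0.6, -0.8]
opening: 0.0273
grip_force: 40.0
```

Request:
{"name": "arm_command", "arguments": {
  "moves": [
    [[0,0,-0.02],[0,0,0],0.0],
    [[0,0,-0.05],[0,0,0],0.0],
    [[0,0,-0.09],[0,0,0],0.0],
    [[0,0,-0.13],[0,0,0],0.0],
    [[0,0,-0.15],[0,0,0],0.0]
  ]
}}

```text
time: 9.9
tool_pos: [0.4914, -0.2059, 0.1997]
tool_rot: [3.138, -0.003, 0.283]
contact_force: [0.3, 0.2, -1.5]
opening: 0.0276
grip_force: 40.0
```

Request:
{"name": "arm_command", "arguments": {
  "moves": [
    [[0.014,-0.035,-0.01],[0,0,0],0.0],
    [[0.028,-0.072,-0.02],[0,0,0],0.0],
    [[0.044,-0.112,-0.02],[0,0,0],0.0],
    [[0.06,-0.152,-0.02],[0,0,0],0.0],
    [[0.076,-0.192,-0.02],[0,0,0],0.0]
  ]
}}

```text
time: 10.4
tool_pos: [0.5095, 0.0018, 0.2162]
tool_rot: [3.141, 0.0, 0.282]
contact_force: [0.7, -0.7, -1.8]
opening: 0.0274
grip_force: 40.0
```

Request:
{"name": "arm_command", "arguments": {
  "moves": [
    [[0.013,-0.035,0],[0,0.06,0],0.0],
    [[0.025,-0.065,0],[0,0.14,0],0.0],
    [[0.031,-0.085,0.006],[0,0.21,0],0.0],
    [[0.0335,-0.0905,0.012],[0,0.279,0],0.0],
    [[0.0335,-0.0905,0.016],[0,0.279,0],0.0]
  ]
}}

```text
time: 10.9
tool_pos: [0.5145, 0.0973, 0.1992]
tool_rot: [-3.141, -0.277, 0.284]
contact_force: [-0.8, 0.6, -2.2]
opening: 0.0272
grip_force: 40.0
```

Request:
{"name": "arm_command", "arguments": {
  "moves": [
    [[0,0,0],[0,0,0],0.0],
    [[0,0,0],[0,0,0],0.0],
    [[0,0,0],[0,0,0],0.0],
    [[0,0,0],[0,0,0],0.0],
    [[0,0,0],[0,0,0],0.0]
  ]
}}

```text
time: 11.4
tool_pos: [0.517, 0.0962, 0.2003]
tool_rot: [3.141, -0.279, 0.282]
contact_force: [1.1, 0.2, -2.1]
opening: 0.0272
grip_force: 40.0
```

```bash
cat >> h.py <<'E'
F=np.array([.5537,.106,.073]);Y=.278;N=np.array([-.2756*np.cos(Y),-.2756*np.sin(Y),.9613])
def err(h=.046):
    o=robot.observe();R=Ro.from_euler('xyz',o['tool_rot']).as_matrix();p=o['tool_pos']
    d=p-F; a=d@N; lat=-(d-a*N)   # needed lateral shift
    print('pos',p.round(4),'mouth above flange',round(a-h,4),'lateral shift in tool',(R.T@lat).round(4),'ang',np.degrees(R.T@np.cross(R[:,2],-N)).round(2),'F tool',(R.T@o['contact_force']).round(1))
E
python3 - <<'E'
from h import *
err()
s=robot.read_camera('side');w=robot.read_camera('wrist');t=robot.read_camera('top')
save('s3',s);save('w3',w);save('t3',t)
cv2.imwrite('pics/v3.png',np.hstack([cv2.resize(cv2.imread('pics/s3.png')[165:285,190:330],(420,360)),cv2.imread('pics/w3.png')[:360,180:480]]))
E
```

```text
pos [0.517  0.0962 0.2003] mouth above flange 0.0868 lateral shift in tool [ 0.0015  0.0007 -0.    ] ang [-0.06  0.02  0.  ] F tool [0.4 0.1 2.3]
```

View pics/v3.png

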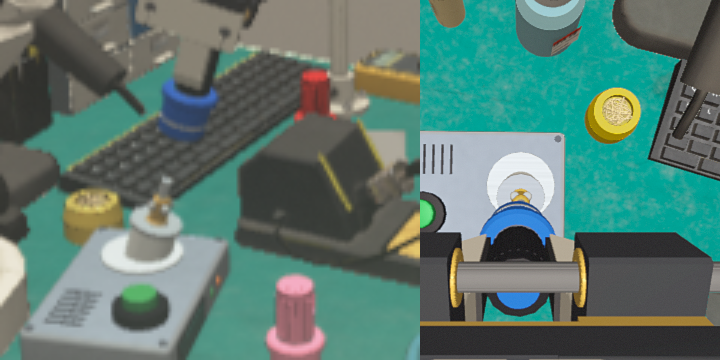

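The side view shows the coupler tilted like the nipple and above it. In the wrist view it sits between the pads with the flange just beyond, at about (281,185). I've used my ten views, so from here I'll check numerically.

Run:
```python
from h import *
c=robot.camera_model('wrist');im=cv2.imread('pics/w3.png').astype(int)
b,g,r=im[...,0],im[...,1],im[...,2]
bl=(b>1.4*g)&(b>1.6*r)&(b>50)
for v in range(198,320,8):
    x=np.where(bl[v,180:400])[0]+180
    print(v,(x.min(),x.max(),len(x)) if len(x) else None,end='; ')
o=robot.observe();R=Ro.from_euler('xyz',o['tool_rot']).as_matrix();p=o['tool_pos']
for nm,h in(('cap',.034),('shoulder',-.010),('mouth',-.046)):
    q=p-R[:,2]*h
    print(nm,[np.round(proj(c,q+k*R[:,1]*.022),1).tolist() for k in(-1,0,1)], [np.round(proj(c,q+k*R[:,0]*.022),1).tolist() for k in(-1,1)])
ya=np.array([-np.sin(Y),np.cos(Y),0])
print('flange pred',[np.round(proj(c,F+k*ya*.022),1).tolist() for k in(-1,0,1)],'far',proj(c,F+np.cross(ya,N)*.022))
for v in(172,178,184,190):print(v,im[v,235:330:3].mean(-1).astype(int).tolist())
```

```text
198 None; 206 (np.int64(261), np.int64(293), 19); 214 (np.int64(253), np.int64(301), 49); 222 (np.int64(246), np.int64(308), 63); 230 (np.int64(242), np.int64(313), 39); 238 (np.int64(250), np.int64(305), 10); 246 (np.int64(304), np.int64(304), 1); 254 None; 262 None; 270 None; 278 None; 286 None; 294 (np.int64(256), np.int64(299), 44); 302 (np.int64(261), np.int64(294), 34); 310 None; 318 None; cap [[224.8, 288.6], [278.3, 288.6], [331.9, 288.6]] [[278.3, 335.3], [278.4, 238.0]]
shoulder [[237.5, 248.7], [278.2, 248.7], [318.9, 248.7]] [[278.2, 285.7], [278.2, 209.3]]
mouth [[244.0, 227.9], [278.1, 227.9], [312.2, 227.9]] [[278.1, 259.5], [278.1, 194.6]]
flange pred [[303.7, 196.1], [279.2, 196.0], [254.7, 195.9]] far (np.float64(279.32873687423535), np.float64(171.64677762940315))
172 [191, 190, 188, 188, 188, 237, 238, 237, 237, 237, 237, 237, 240, 210, 172, 171, 169, 195, 238, 236, 235, 235, 236, 235, 236, 237, 186, 188, 190, 182, 119, 105]
178 [191, 189, 188, 189, 180, 238, 238, 238, 238, 240, 238, 206, 210, 210, 209, 210, 209, 210, 211, 209, 210, 240, 239, 237, 238, 237, 201, 187, 189, 181, 118, 106]
184 [191, 191, 188, 189, 235, 237, 237, 237, 238, 206, 208, 209, 209, 208, 209, 209, 208, 208, 209, 208, 207, 209, 234, 237, 237, 237, 239, 187, 188, 181, 116, 105]
190 [190, 191, 190, 189, 213, 237, 237, 238, 206, 207, 207, 207, 209, 184, 152, 154, 156, 174, 210, 208, 207, 208, 207, 238, 238, 237, 229, 189, 190, 180, 112, 108]
```

Run:
```python
from h import *
ms=robot.camera_model('side');im=cv2.imread('pics/s3.png').astype(int)
b,g,r=im[...,0],im[...,1],im[...,2]
o=robot.observe();R=Ro.from_euler('xyz',o['tool_rot']).as_matrix();p=o['tool_pos']
for h in(-.012,-.03,-.046):print('axis',h,np.round(proj(ms,p-R[:,2]*h),1))
bl=(b>1.5*g)&(b>1.6*r)&(b>60);bl[:,:235]=0;bl[:,270:]=0
for v in range(190,215,2):
    x=np.where(bl[v])[0]
    if len(x):print(v,x.min(),x.max(),(x.min()+x.max())/2)
print('nipple',[np.round(proj(ms,F+N*h),1).tolist() for h in(0,.023,.03,.039)])
for v in range(222,246,2):print(v,im[v,230:258].mean(-1).astype(int).tolist())
```

```text
axis -0.012 [253.1 195. ]
axis -0.03 [251.3 201.8]
axis -0.046 [249.8 207.7]
192 246 247 246.5
194 244 260 252.0
196 245 261 253.0
198 246 261 253.5
200 245 260 252.5
202 245 249 247.0
204 251 252 251.5
206 243 244 243.5
208 246 247 246.5
nipple [[241.1, 238.1], [243.2, 230.1], [243.8, 227.7], [244.7, 224.5]]
222 [75, 72, 65, 66, 70, 84, 92, 93, 87, 73, 66, 73, 78, 89, 83, 77, 70, 74, 75, 83, 92, 93, 89, 77, 66, 68, 76, 81]
224 [66, 83, 86, 93, 92, 79, 69, 62, 69, 72, 79, 84, 87, 88, 154, 145, 140, 99, 77, 79, 80, 71, 71, 74, 77, 73, 56, 61]
226 [72, 81, 83, 74, 63, 68, 85, 92, 93, 92, 82, 70, 72, 101, 114, 122, 116, 86, 69, 65, 76, 80, 74, 58, 62, 80, 100, 111]
228 [85, 80, 75, 81, 69, 68, 78, 82, 76, 68, 80, 91, 90, 116, 112, 105, 84, 71, 79, 73, 61, 58, 82, 94, 110, 112, 112, 113]
230 [71, 78, 85, 90, 90, 92, 84, 77, 71, 65, 72, 124, 144, 124, 113, 111, 92, 62, 52, 64, 92, 111, 114, 114, 114, 114, 113, 114]
232 [63, 54, 54, 56, 59, 69, 76, 81, 87, 119, 156, 150, 127, 120, 123, 112, 110, 117, 121, 119, 117, 116, 114, 113, 112, 112, 112, 113]
234 [95, 92, 87, 78, 87, 147, 156, 171, 193, 165, 121, 104, 97, 110, 172, 175, 124, 109, 118, 118, 117, 115, 115, 112, 112, 112, 112, 112]
236 [105, 115, 115, 145, 189, 196, 196, 196, 191, 163, 114, 99, 95, 90, 98, 103, 166, 180, 150, 124, 115, 113, 112, 112, 113, 113, 114, 115]
238 [90, 108, 115, 155, 188, 196, 196, 195, 181, 165, 133, 117, 108, 98, 92, 129, 186, 194, 195, 195, 144, 116, 112, 114, 114, 115, 116, 116]
240 [95, 102, 115, 124, 122, 155, 182, 193, 195, 196, 180, 176, 168, 163, 167, 169, 191, 194, 192, 191, 165, 123, 113, 114, 114, 114, 114, 115]
242 [170, 170, 174, 157, 149, 138, 123, 118, 142, 165, 175, 177, 187, 188, 189, 189, 188, 179, 174, 139, 118, 113, 113, 115, 116, 117, 118, 119]
244 [223, 229, 209, 158, 148, 146, 142, 139, 133, 125, 123, 117, 115, 111, 108, 104, 104, 105, 143, 167, 169, 170, 170, 177, 177, 164, 164, 163]
```

Request:
{"name": "arm_command", "arguments": {
  "moves": [
    [[0.001,0.002,0.01],[0,0,0],0.0],
    [[0.001,0.002,0.025],[0,0,0],0.0],
    [[0.001,0.002,0.038],[0,0,0],0.0],
    [[0.001,0.002,0.042],[0,0,0],0.0],
    [[0.001,0.002,0.042],[0,0,0],0.0]
  ],
  "squeeze": 55
}}

```text
time: 12.05
tool_pos: [0.529, 0.098, 0.1591]
tool_rot: [-3.141, -0.277, 0.283]
contact_force: [0.5, 0.4, -2.3]
opening: 0.027
grip_force: 55.0
```

Request:
{"name": "arm_command", "arguments": {
  "moves": [
    [[0,0,0.004],[0,0,0],0.0],
    [[0,0,0.008],[0,0,0],0.0],
    [[0,0,0.012],[0,0,0],0.0],
    [[0,0,0.014],[0,0,0],0.0],
    [[0,0,0.014],[0,0,0],0.0]
  ]
}}

```text
time: 12.55
tool_pos: [0.5329, 0.0991, 0.1463]
tool_rot: [-3.142, -0.279, 0.283]
contact_force: [-0.1, -0.4, -1.3]
opening: 0.0273
grip_force: 55.0
```

```bash
python3 -c "
from h import *
err()"
```

```text
pos [0.5329 0.0991 0.1463] mouth above flange 0.0305 lateral shift in tool [ 0.0009 -0.0009 -0.    ] ang [-0.08  0.04 -0.  ] F tool [-0.6  0.3  1.2]
```

Request:
{"name": "arm_command", "arguments": {
  "moves": [
    [[0,0,0.003],[0,0,0],0.0],
    [[0,0,0.006],[0,0,0],0.0],
    [[0,0,0.009],[0,0,0],0.0],
    [[0,0,0.009],[0,0,0],0.0],
    [[0,0,0.009],[0,0,0],0.0]
  ]
}}

```text
time: 13.05
tool_pos: [0.5353, 0.0999, 0.1379]
tool_rot: [-3.142, -0.279, 0.283]
contact_force: [-0.0, -0.5, -1.3]
opening: 0.0274
grip_force: 55.0
```

```bash
python3 -c "
from h import *
err()"
```

```text
pos [0.5353 0.0999 0.1379] mouth above flange 0.0217 lateral shift in tool [ 0.0007 -0.0009 -0.    ] ang [-0.08  0.03  0.  ] F tool [-0.5  0.4  1.2]
```

Request:
{"name": "arm_command", "arguments": {
  "moves": [
    [[0,0,0.002],[0,0,0],0.0],
    [[0,0,0.004],[0,0,0],0.0],
    [[0,0,0.004],[0,0,0],0.0],
    [[0,0,0.004],[0,0,0],0.0],
    [[0,0,0.004],[0,0,0],0.0]
  ]
}}

```text
time: 13.55
tool_pos: [0.5365, 0.0999, 0.1343]
tool_rot: [3.141, -0.279, 0.283]
contact_force: [-2.0, -3.5, 0.7]
opening: 0.0272
grip_force: 55.0
```

```bash
python3 -c "
from h import *
err()"
```

```text
pos [0.5365 0.0999 0.1343] mouth above flange 0.018 lateral shift in tool [ 0.0006 -0.0012 -0.    ] ang [-0.04 -0.01  0.  ] F tool [-2.5  2.8 -1.5]
```

Light contact at the balls (about 18 mm), with side force toward -x and +y. I'll shift that way and push on.

Request:
{"name": "arm_command", "arguments": {
  "moves": [
    [[-0.001,0.001,0],[0,0,0],0.0],
    [[-0.001,0.001,0.001],[0,0,0],0.0],
    [[-0.001,0.001,0.002],[0,0,0],0.0],
    [[-0.001,0.001,0.002],[0,0,0],0.0],
    [[-0.001,0.001,0.002],[0,0,0],0.0]
  ]
}}

```text
time: 14.05
tool_pos: [0.5368, 0.0993, 0.1326]
tool_rot: [3.141, -0.281, 0.283]
contact_force: [-1.2, -0.7, 5.6]
opening: 0.0269
grip_force: 55.0
```

```bash
python3 -c "
from h import *
err()"
```

```text
pos [0.5368 0.0993 0.1326] mouth above flange 0.0163 lateral shift in tool [ 0.001  -0.0019  0.    ] ang [-0.06 -0.09  0.  ] F tool [ 0.2  0.4 -5.8]
```

Side force is gone and the balls are resisting axially. Pushing through the snap.

Request:
{"name": "arm_command", "arguments": {
  "moves": [
    [[0,0,0.001],[0,0,0],0.0],
    [[0,0,0.002],[0,0,0],0.0],
    [[0,0,0.003],[0,0,0],0.0],
    [[0,0,0.004],[0,0,0],0.0],
    [[0,0,0.004],[0,0,0],0.0]
  ]
}}

```text
time: 14.55
tool_pos: [0.5376, 0.0995, 0.1277]
tool_rot: [-3.141, -0.279, 0.283]
contact_force: [4.0, 1.1, -2.5]
opening: 0.0271
grip_force: 55.0
```

```bash
python3 -c "
from h import *
err()"
```

```text
pos [0.5376 0.0995 0.1277] mouth above flange 0.0113 lateral shift in tool [ 0.0016 -0.0018 -0.    ] ang [-0.08  0.    0.  ] F tool [3.3 0.  3.5]
```

Request:
{"name": "arm_command", "arguments": {
  "moves": [
    [[0,0,0.001],[0,0,0],0.0],
    [[0,0,0.002],[0,0,0],0.0],
    [[0,0,0.003],[0,0,0],0.0],
    [[0,0,0.004],[0,0,0],0.0],
    [[0,0,0.004],[0,0,0],0.0]
  ]
}}

```text
time: 15.05
tool_pos: [0.5384, 0.0997, 0.1245]
tool_rot: [3.141, -0.279, 0.283]
contact_force: [-0.5, -0.2, 4.0]
opening: 0.0271
grip_force: 55.0
```

```bash
python3 -c "
from h import *
err()"
```

```text
pos [0.5384 0.0997 0.1245] mouth above flange 0.008 lateral shift in tool [ 0.0016 -0.0019 -0.    ] ang [-0.07 -0.   -0.  ] F tool [ 0.6  0.1 -4. ]
```

It snapped at about 12 mm. Now pushing home until it reaches a hard stop.

Request:
{"name": "arm_command", "arguments": {
  "moves": [
    [[0,0,0.001],[0,0,0],0.0],
    [[0,0,0.002],[0,0,0],0.0],
    [[0,0,0.003],[0,0,0],0.0],
    [[0,0,0.004],[0,0,0],0.0],
    [[0,0,0.004],[0,0,0],0.0]
  ]
}}

```text
time: 15.55
tool_pos: [0.5396, 0.1, 0.1205]
tool_rot: [3.141, -0.279, 0.283]
contact_force: [-1.1, 0.4, 4.9]
opening: 0.027
grip_force: 55.0
```

```bash
python3 -c "
from h import *
err()"
```

```text
pos [0.5396 0.1    0.1205] mouth above flange 0.0038 lateral shift in tool [ 0.0016 -0.0019 -0.    ] ang [-0.07 -0.   -0.  ] F tool [ 0.4 -0.7 -5. ]
```

Request:
{"name": "arm_command", "arguments": {
  "moves": [
    [[0,0,0.001],[0,0,0],0.0],
    [[0,0,0.002],[0,0,0],0.0],
    [[0,0,0.003],[0,0,0],0.0],
    [[0,0,0.004],[0,0,0],0.0],
    [[0,0,0.004],[0,0,0],0.0]
  ]
}}

```text
time: 16.05
tool_pos: [0.5405, 0.1003, 0.1175]
tool_rot: [3.141, -0.28, 0.283]
contact_force: [-5.0, -0.5, 14.3]
opening: 0.0273
grip_force: 55.0
```

```bash
python3 -c "
from h import *
err()"
```

```text
pos [0.5405 0.1003 0.1175] mouth above flange 0.0007 lateral shift in tool [ 0.0014 -0.0019  0.    ] ang [-0.06 -0.03 -0.  ] F tool [ -0.8  -0.9 -15.1]
```

Request:
{"name": "arm_command", "arguments": {
  "moves": [
    [[0,0,0.0005],[0,0,0],0.0],
    [[0,0,0.001],[0,0,0],0.0],
    [[0,0,0.0015],[0,0,0],0.0],
    [[0,0,0.0015],[0,0,0],0.0],
    [[0,0,0.0015],[0,0,0],0.0]
  ]
}}

```text
time: 16.55
tool_pos: [0.5407, 0.1004, 0.1175]
tool_rot: [3.141, -0.281, 0.284]
contact_force: [-13.8, -2.7, 27.3]
opening: 0.0269
grip_force: 55.0
```

Run:
```python
from h import *
err();ms=robot.camera_model('side');im=robot.read_camera('side').astype(int)
# gap check: blue rows down to mouth vs flange in side view along the nipple axis
for h in(.03,.022,.016,.01,.005,.0,-.005,-.012):
    u,v=proj(ms,F+N*h); print(h,(round(u,1),round(v,1)),im[int(round(v)),int(round(u))].tolist())
b=(im[...,2]>1.5*im[...,1])&(im[...,2]>1.6*im[...,0])&(im[...,2]>60);b[:,:225]=0;b[:,262:]=0;b[:210]=0;b[255:]=0
ys,xs=np.where(b);print(ys.min(),ys.max(),xs.min(),xs.max(),'pred far mouth edge v',proj(ms,F),proj(ms,F+np.array(ms['R'])[1]*.0))
```

```text
pos [0.5407 0.1004 0.1175] mouth above flange 0.0006 lateral shift in tool [ 0.0013 -0.0018  0.    ] ang [-0.05 -0.08  0.  ] F tool [ -5.9  -1.3 -30.1]
0.03 (np.float64(243.8), np.float64(227.7)) [66, 90, 139]
0.022 (np.float64(243.1), np.float64(230.5)) [64, 97, 158]
0.016 (np.float64(242.5), np.float64(232.6)) [53, 71, 101]
0.01 (np.float64(242.0), np.float64(234.6)) [54, 73, 107]
0.005 (np.float64(241.5), np.float64(236.4)) [56, 75, 107]
0.0 (np.float64(241.1), np.float64(238.1)) [94, 100, 108]
-0.005 (np.float64(240.6), np.float64(239.8)) [55, 74, 106]
-0.012 (np.float64(240.0), np.float64(242.1)) [148, 157, 158]
223 233 236 253 pred far mouth edge v (np.float64(241.09345620057832), np.float64(238.06971273929432)) (np.float64(241.09345620057832), np.float64(238.06971273929432))
```

The position didn't move under 30 N, so the mouth is seated on the flange. I'll ease to a moderate push and hand in.

Request:
{"name": "arm_command", "arguments": {
  "moves": [
    [[0.0,0,-0.0005],[0,0,0],0.0],
    [[0.0,0,-0.001],[0,0,0],0.0],
    [[0.0,0,-0.001],[0,0,0],0.0],
    [[0.0,0,-0.001],[0,0,0],0.0],
    [[0.0,0,-0.001],[0,0,0],0.0]
  ]
}}

```text
time: 17.1
tool_pos: [0.5406, 0.1003, 0.1175]
tool_rot: [3.141, -0.28, 0.283]
contact_force: [-8.2, -1.3, 17.9]
opening: 0.0275
grip_force: 55.0
```

```bash
python3 -c "
from h import *
err();o=robot.observe();f=-(Ro.from_euler('xyz',o['tool_rot']).as_matrix().T@o['contact_force'])[2]
if 14<f<30 and o['grip_force']>40: print(robot.hand_in())"
```

```text
pos [0.5406 0.1003 0.1175] mouth above flange 0.0007 lateral shift in tool [ 0.0014 -0.0019  0.    ] ang [-0.05 -0.05  0.  ] F tool [ -3.   -1.  -19.5]
the job is handed in; nothing more can be done
None
```

I pressed the green button fully down and it came back up, then snapped the coupler onto the nipple and pushed it home. The job is handed in at 17.1 s, with the coupler still gripped and held on the flange at about 20 N.

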